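# Label a wooden genre block on the record shop counter

### The job

Set the label applicator up and run one wooden block through it: first turn the selector knob clockwise, click by click, until its pointer stands at the long mark, then lay the narrow oblong wooden block lengthwise in the open infeed of the applicator's guide channel and let go. Take the push stick by its handle and with it (not with the fingers) push the block under the hood until it is completely out on the far side, still lying in the channel, then put the stick back on the rubber mat, standing on its sole with all of it on the mat. Leave everything else on the counter where it is.

Things in the scene. Friction and masses are not known exactly. Their poses are not given: they have to be found in the camera images.
- selector (a joint): Knob angle (rad), grows clockwise seen from above. Sprung detents at 0, 0.436, 0.873, 1.309, 1.745 (25 degrees apart); let go near one, it snaps there. The long black mark is at 1.309, the other four marks are short. Starts one to three clicks short of the long mark. A click takes about 0.08 N m.
- selector_grip (a point): Point on the black knob's vertical axis at grip height, 31 mm above its disc's underside and 83 mm above the counter; the knob is on a 120 x 120 x 50 mm grey box. Disc 60 mm across, 8 mm high; on it a bar 52 mm long, 12 mm thick, top 93 mm above the counter. x: along the bar to its pointer end (white line). z up.
- feeder: Label applicator, fixed, base 450 x 100 mm. Origin on the channel's middle line under mid-hood, at counter height. x: push direction along the channel, y across, z up. Channel floor z = 12 mm. Grey hood x = -40 to 40 mm, 100 mm wide, 82 mm high (reel above to 177 mm); its tunnel is 49 mm wide, 36 mm high. Outfeed from x = 40 mm to an end stop at 244 mm.
- infeed (a point): Point on the channel floor in the middle of the open infeed, 100 mm before mid-hood (60 mm before the hood), 12 mm above the counter; axes as the applicator's. Steel rails 8 mm high, 12 mm thick, 46 mm apart; behind the point 10 mm before this one they flare out to 76 mm apart at the open end of the base, 100 mm before this point.
- block_center (a point): Centre of the narrow oblong block to be labelled: plain light wood, 100 mm long (x axis), 40 mm wide (y), 26 mm high (z), about 70 g, loose on the counter. Either end may go first.
- stick_grip (a point): Grip point in the middle of the push stick's upright handle, 55 mm above the sole. Darker wood: bar 190 mm long, 28 mm wide, 16 mm high; at its rear the handle, 60 mm long, 24 mm thick, top 80 mm above the sole. x: along the bar to the pushing tip, which is 160 mm ahead of this point; y: through the handle's thickness. 130 mm of bar is free ahead of the handle. About 120 g.
- stick_mid (a point): Middle of the same push stick's bar, half-way along its 190 mm length (65 mm ahead of stick_grip), 8 mm above its sole; same axes as stick_grip.
- mat: Black rubber mat fixed to the counter, 250 mm (x) x 120 mm (y), 4 mm thick; origin at the middle of its underside. The push stick's place.
- square_block_c (a point): Centre of a loose square wooden block 75 x 75 x 26 mm, too wide for the channel. Bystander: leave alone.
- tape_c (a point): Centre of a loose roll of clear tape, 84 mm across, 22 mm high. Bystander.
- brush_c (a point): Centre of a loose record brush, 95 x 34 x 28 mm. Bystander.
- puck_c (a point): Centre of a loose aluminium 45-adapter, 38 mm across, 22 mm high. Bystander.
- mug_c (a point): Middle of a loose white mug, 80 mm across, 92 mm high. Bystander.
- cleaner_c (a point): Middle of a loose bottle of record cleaner, 48 mm across, 130 mm high. Bystander.
- long_block_c (a point): Centre of a loose wooden board 150 x 55 x 20 mm, too wide for the channel. Bystander.
Mind the look-alikes: they are no part of the job. What is shaped like the part that bears block_center but red is not meant.

How it is judged:
By the outcome, as a careful person would: the job done as asked, in the order asked, and still so for the second after the job is handed in, with the robot touching nothing.
It also fails if it takes over 72 s, if anything falls off the work surface, if the arm or the gripper's body presses on something with over 40 N, if the wrist force passes 120 N, or if a joint passes its speed limit or range.

### The arm

A 6-joint arm with a two-finger parallel gripper is mounted at the origin on the work surface. World frame = base frame: x ahead of the robot, y to its left, z up, the work surface at z = 0. Lengths are in m, angles in rad, forces in N, time in s.
With the tool pointing down it reaches from about 0.425 to 0.925 m from the base axis. Payload 12.5 kg.
Tool frame: the origin (TCP) lies at the very end of the fingers, on their centre line; the grasp point (between the pads) lies 19 mm behind it; y points along the fingers, x is the direction in which the jaws open and shut, and the axes are right-handed (so a half turn about y gives the same grasp; the last joint's range is limited). The gripper opens to 85 mm and grips with 20 to 120 N. Pads are 22 mm wide; open, the fingers measure 114 mm over their backs; the gripper's body (76 mm by 85 mm) begins 54 mm behind the grasp point. The pads swing forward as they close: fully open they stand 13 mm farther back than shut.
Start: joints at [1.167, 0.491, 1.559, -0, 1.092, -0.106], TCP at [0.183, 0.598, 0.231] pointing down, gripper open.
Joint ranges: [-3.1, 3.1], [-0.84, 2.19], [0.05, 2.79], [-1.13, 4.28], [0.06, 2.93], [-2.69, 2.69]. Speed limits (rad/s): [2.22, 2.22, 2.79, 3.14, 3.14, 3.14].

### API

Orientations are given as [roll, pitch, yaw] about the fixed x, y, z axes, in that order (R = Rz(yaw) Ry(pitch) Rx(roll)).
In Python, from workcell import bot gives the robot as it stands. The module is installed in compiled form; this text tells all that it offers.
- The arm moves only by the shell command python3 -m pendant 'ROWS' [OPENING] [FORCE]. ROWS is a JSON object of lists of equal length, an entry for each row: "slide": the shift along the tool's x, y, z in mm, a list of three; "turn": the turn about the tool's y in degrees. In form: {"slide": [[tx, ty, tz], ...], "turn": [turn, ...]}. A call has 1 to 12 rows; each row is the pose to reach, as a shift and turn from the pose commanded when the call began, along the tool's axes at that moment; what a row does not reach only later rows make up. A row lasts 1/10 s, in which the tool goes at most 50 mm and 8.59 degrees, less where a joint would pass 70% of its speed; a pose out of reach is approached as far as the arm can. A call with a gripper value outside its range is refused whole. OPENING is the opening in per cent of the stroke, from 0 (shut) to 100 (fully open), set as the call begins (- or left out, the last holds). The fingers move at their own pace and stop on an object; FORCE is the grip in N (left out, the last holds). Time passes only in rows, so rows that repeat a pose let the fingers close. It gives the time, the measured TCP pose, the force and the opening at its end, in the units of the state.
- bot.read_state(): the state, without advancing time (a new reading comes with each control period).
- bot.read_camera(name): name is "scene" or "top" or "wrist"; returns the picture (480x640x3 uint8, red, green, blue); there is no depth.
- bot.camera_params(name): a dict with "fov_y" (degrees; the focal length in pixels is half the picture's height over the tangent of half this angle, whatever the lens; pixels are square), "cx", "cy" (the principal point, pixels), "rvec" (rotation vector, rad) and "tvec" (3), from world to camera coordinates, as OpenCV has them. Camera axes: x right, y down, z forward; pixel columns grow to the right and rows downward; lengths in m; the calibration is good to about 2 mm. The wrist camera is an equidistant fisheye: a pixel r from the principal point sees the ray r / f radians off the axis. A picture is of the moment at which its call begins: read the wrist's pose just before it. camera_params takes no time and is no camera call; for the wrist camera it gives the pose at the moment of the call.
- bot.sign_off(): hands the job in, once; it reports no verdict.
The state is a dict: "clock": time; "joints": joint angles; "joint_vel": joint speeds; "effort": joint torques, N m; "tool_pos": TCP position; "ee_rot": TCP orientation; "force": force on the tool from outside, world axes, zero at the start; "moment": the same for the moment, N m; "opening": opening from 0.0 (shut) to 1.0 (fully open).
Only numpy, scipy, OpenCV 4.12 (cv2) and the standard library are available. Lean on these libraries where they do the work, as an engineer would, in place of code of your own. Each camera call takes 0.05 s, during which the arm holds its last target. There are 200 camera calls.

## Working session

There is one attempt and no reset: what is moved stays moved. The work goes in short steps, Python scripts to look and compute and a shell command to move; the robot and the scene stay as the last step left them, time stands still between calls to the robot, and variables do not carry over. Pictures are saved under pics/ and viewed, about 8 in all and at most 12, crops included, and the job is handed in when it is done.

```bash
mkdir -p pics
cat > h.py <<'E'
import numpy as np,cv2
from workcell import bot
from scipy.spatial.transform import Rotation as R
def snap(n,f):
    im=bot.read_camera(n); cv2.imwrite('pics/'+f,im[:,:,::-1]); return im
def cam(n):
    p=bot.camera_params(n); return p,240/np.tan(np.radians(p['fov_y'])/2),cv2.Rodrigues(np.array(p['rvec'],float))[0],np.array(p['tvec'],float).ravel()
def cast(n,uv,z):
    p,f,Rm,t=cam(n); uv=np.atleast_2d(np.array(uv,float)); z=np.broadcast_to(z,len(uv))
    a=(uv-[p['cx'],p['cy']])/f
    d=np.c_[a,np.ones(len(a))]
    if n=='wrist':
        r=np.linalg.norm(a,axis=1); d=np.c_[a/np.maximum(r,1e-9)[:,None]*np.sin(r)[:,None],np.cos(r)]
    d=d@Rm; c=-Rm.T@t
    return c+d*((z-c[2])/d[:,2])[:,None]
def proj(n,X):
    p,f,Rm,t=cam(n); X=np.atleast_2d(X)@Rm.T+t
    return X[:,:2]/X[:,2:]*f+[p['cx'],p['cy']]
def st():
    s=bot.read_state(); print(s['clock'],np.round(s['tool_pos'],4),np.round(s['ee_rot'],3),np.round(s['force'],1),round(s['opening'],3)); return s
E
python3 - <<'E'
from h import *
s=st(); print(R.from_euler('xyz',s['ee_rot']).as_matrix().round(3))
for n in('scene','top'):
    snap(n,n+'0.png'); p,f,Rm,t=cam(n); print(n,f,p['cx'],p['cy'],-Rm.T@t,Rm[2])
    print(cast(n,[[0,0],[639,0],[0,479],[639,479]],0).round(2))
E
```

```text
0.0 [0.1833 0.5973 0.2307] [-1.571e+00  1.000e-03  1.273e+00] [-0.1  0.5 -0.5] 1.001
[[ 0.293 -0.    -0.956]
 [ 0.956 -0.001  0.293]
 [-0.001 -1.     0.   ]]
scene 582.6039016118182 316.05821852424475 237.46212496096757 [1.13222594 0.8828923  1.13156231] [-0.38202164 -0.60466974 -0.69888051]
[[ 0.97 -2.18  0.  ]
 [-1.72 -0.73  0.  ]
 [ 1.39  0.17  0.  ]
 [ 0.32  0.81  0.  ]]
top 620.3914481088843 315.71574796766566 240.49501696045104 [ 0.33926706 -0.0183257   1.55395786] [ 0.13399108  0.00510427 -0.99096939]
[[ 1.22  0.82  0.  ]
 [ 1.18 -0.88  0.  ]
 [-0.01  0.76  0.  ]
 [-0.04 -0.77  0.  ]]
```

View pics/top0.png

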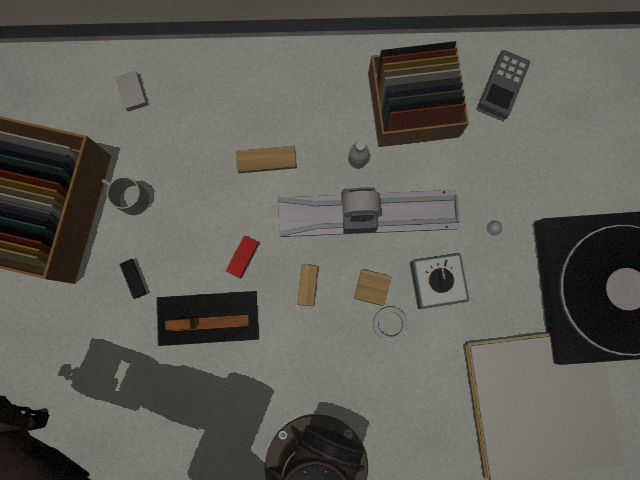

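View pics/scene0.png

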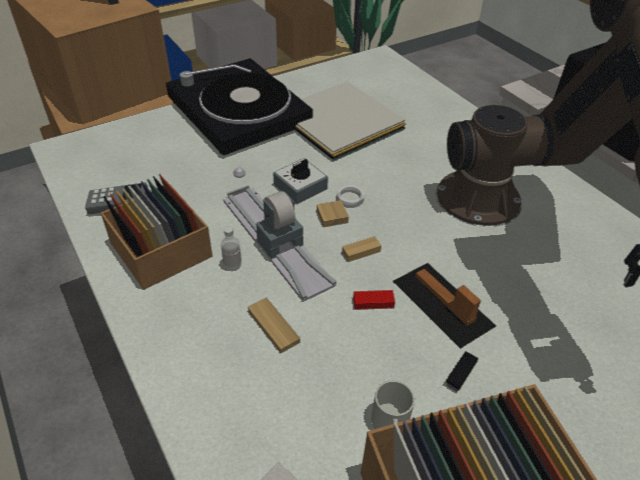

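The top view shows these look-alikes for the block: red block (242,256), long board (266,159), square block (373,287) and a narrow light-wood block (308,285). The last fits: plain wood and about 100x40. The applicator runs from the flared infeed at (280,216) to the end stop at (457,210). The knob is at (441,280) and the stick is on the mat at (207,323). I'll measure these and confirm them in one crop.

Run:
```python
from h import *
im=cv2.imread('pics/top0.png'); hsv=cv2.cvtColor(im,cv2.COLOR_BGR2HSV)
wood=((hsv[...,1]>75)&(hsv[...,0]>5)&(hsv[...,0]<30)&(hsv[...,2]>70)).astype(np.uint8)
def rects(m,x0,y0,x1,y1,z,name,amin=60):
    mm=np.zeros_like(m);mm[y0:y1,x0:x1]=m[y0:y1,x0:x1]
    for c in cv2.findContours(mm,cv2.RETR_EXTERNAL,cv2.CHAIN_APPROX_NONE)[0]:
        if cv2.contourArea(c)<amin: continue
        P=cast('top',c[:,0],z)[:,:2]
        (cx,cy),(w,h),a=cv2.minAreaRect((P*1000).astype(np.float32))
        if w<h: w,h,a=h,w,a+90
        print(name,'px',c[:,0].mean(0).round(),'c',round(cx,1),round(cy,1),'size',round(w),round(h),'ang',round(a,1))
rects(wood,290,250,330,320,.026,'block')
rects(wood,345,260,400,310,.026,'square')
rects(wood,225,140,305,180,.02,'board')
rects(wood,150,285,265,350,.02,'stick')
dark=(hsv[...,2]<50).astype(np.uint8)
rects(dark,420,260,462,300,.06,'knob')
rects(((hsv[...,2]<45)|(wood>0)).astype(np.uint8),145,280,270,352,.004,'mat')
a=cv2.resize(im[175:325,265:485],None,fx=3.6,fy=3.6,interpolation=cv2.INTER_CUBIC)
cv2.imwrite('pics/crop1.png',a)
```

```text
block px [307. 285.] c 436.3 12.5 size 100 40 ang 173.1
square px [372. 287.] c 427.7 -147.3 size 75 74 ang 164.7
board px [265. 158.] c 760.3 112.7 size 149 54 ang 94.0
stick px [205. 323.] c 348.8 262.8 size 203 27 ang 92.6
knob px [442. 279.] c 439.7 -310.3 size 58 56 ang 114.2
mat px [207. 318.] c 361.2 262.4 size 249 120 ang 92.5
```

View pics/crop1.png

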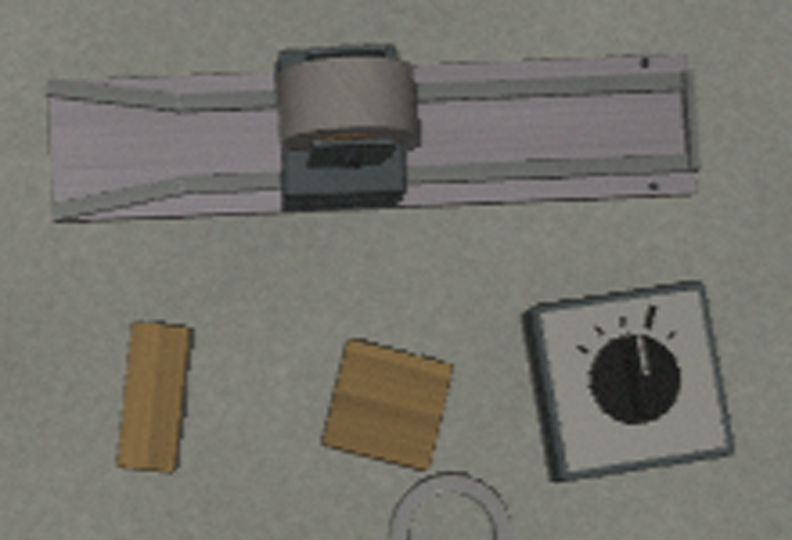

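The narrow wooden block is at crop (153,397). The pointer's white line runs (647,375)→(638,335), which lies along the third mark (623,321), so the knob is one click short of the long mark (650,316). Next I'll compute the numbers and plan the approach.

```bash
cat >> h.py <<'E'
def plan(*wps):
    """each wp: (x,y,z,yaw or None) -> slide mm, turn deg from current pose"""
    s=bot.read_state(); M=R.from_euler('xyz',s['ee_rot']).as_matrix(); psi=np.arctan2(M[1,0],M[0,0])
    print('yaw',round(psi,4),'pos',np.round(s['tool_pos'],4))
    for w in wps:
        d=M.T@(np.array(w[:3])-s['tool_pos'])*1000
        t=0 if w[3] is None else -np.degrees((w[3]-psi+np.pi/2)%np.pi-np.pi/2)
        print(d.round(1),'turn',round(t,1))
E
python3 - <<'E'
from h import *
o=lambda a:np.array(a,float)/3.6+[265,175]-0.36
mk=cast('top',o([[582,349],[599,329],[623,321],[650,316],[672,334]]),.05)
kc=cast('top',o([[634,380]]),.06)[0]
print('knob c',kc.round(4))
d=mk-kc; print('mark yaw',np.degrees(np.arctan2(d[:,1],d[:,0])).round(1), np.linalg.norm(d,axis=1).round(3))
l=cast('top',o([[647,375],[638,335]]),.093); print('line',l.round(4),np.degrees(np.arctan2(*(l[1]-l[0])[1::-1])))
b=cast('top',o([[525,309],[703,283],[733,453],[556,480]]),.05); print('box',b.mean(0).round(4))
c=cast('top',o([[48,80],[55,221],[697,195],[687,55]]),.012); print('feeder',c.round(3),c.mean(0).round(4))
for e in (c[3]-c[0],c[2]-c[1]): print(np.degrees(np.arctan2(e[1],e[0])),np.linalg.norm(e))
plan((.5,.3,.25,None),(.53,0,.25,None),(.44,-.30,.25,np.radians(12)))
E
```

```text
knob c [ 0.4385 -0.3094  0.06  ]
mark yaw [ 55.2  29.4   5.  -18.7 -43. ] [0.04  0.042 0.042 0.047 0.044]
line [[ 0.4394 -0.3116  0.093 ]
 [ 0.4657 -0.3069  0.093 ]] 9.964203533096184
box [ 0.4387 -0.3081  0.05  ]
feeder [[ 0.661  0.083  0.012]
 [ 0.561  0.079  0.012]
 [ 0.57  -0.369  0.012]
 [ 0.669 -0.367  0.012]] [ 0.6153 -0.1433  0.012 ]
-88.97766568121493 0.4497466205665553
-88.88828673708761 0.4480313353069824
yaw 1.273 pos [0.1833 0.5973 0.2308]
[-191.3  -19.  -390. ] turn 0
[-469.3  -18.8 -506.7] turn 0
[-782.5  -18.5 -508.7] turn 60.9
```

```bash
python3 -m pendant '{"slide":[[-32,-3,-65],[-64,-6,-130],[-96,-9,-195],[-128,-13,-260],[-160,-16,-325],[-191,-19,-390],[-237,-19,-410],[-283,-19,-430],[-330,-19,-449],[-376,-19,-468],[-423,-19,-488],[-469,-19,-507]],"turn":[0,0,0,0,0,0,-4,-8,-12,-16,-20,-24]}' 60 && python3 -c "
from h import *
plan((.44,-.308,.2,np.radians(97)))"
```

```text
clock: 1.3
tool_pos: [0.5083, 0.1135, 0.2494]
ee_rot: [-1.571, -0.0, 1.695]
force: [1.5, 0.1, 0.6]
opening: 0.597
yaw 1.6948 pos [0.5083 0.1135 0.2494]
[-409.8   49.4  119.9] turn 0.1
```

```bash
python3 -m pendant '{"slide":[[0,0,0],[0,0,0]],"turn":[0,0]}' && python3 -c "
from h import *
plan((.44,-.308,.2,np.radians(97)))"
```

```text
clock: 1.5
tool_pos: [0.5082, 0.1146, 0.2494]
ee_rot: [-1.57, -0.0, 1.689]
force: [0.1, 0.2, 0.2]
opening: 0.601
yaw 1.6886 pos [0.5082 0.1146 0.2494]
[-411.7   49.3  117.3] turn -0.2
```

```bash
python3 -m pendant '{"slide":[[-41,0,12],[-82,0,24],[-123,0,36],[-164,0,47],[-205,0,59],[-246,0,70],[-287,10,82],[-328,20,94],[-370,35,106],[-412,49,117],[-412,49,117],[-412,49,117]],"turn":[0,0,0,0,0,0,0,0,0,0,0,0]}'
python3 - <<'E'
from h import *
st(); im=snap('wrist','w1.png')
p,f,Rm,t=cam('wrist'); print(f,-Rm.T@t,Rm[2])
E
```

```text
clock: 2.7
tool_pos: [0.4421, -0.3069, 0.1999]
ee_rot: [-1.57, -0.001, 1.691]
force: [0.4, 0.7, 0.8]
opening: 0.602
2.7 [ 0.4421 -0.3069  0.1999] [-1.570e+00 -1.000e-03  1.691e+00] [0.4 0.7 0.8] 0.602
371.64829954431775 [ 0.36406797 -0.31586077  0.34255304] [ 0.30191125  0.03644279 -0.95263924]
```

View pics/w1.png

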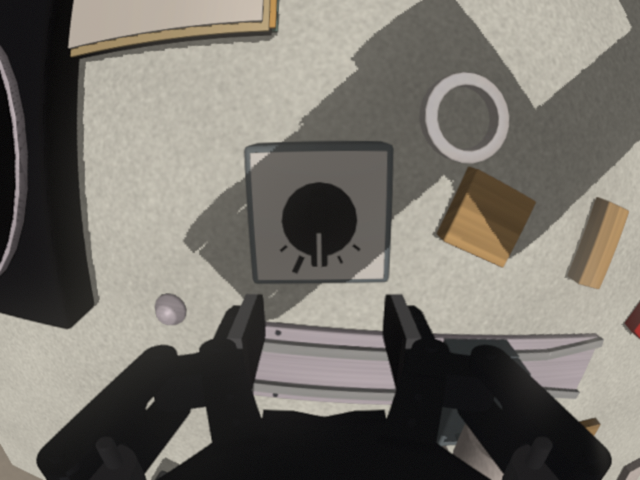

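The wrist view shows the knob at (319,220) with its pointer straight down at (319,250), the long mark at (299,263) and the applicator below.

Run:
```python
from h import *
im=cv2.imread('pics/w1.png'); g=cv2.cvtColor(im,cv2.COLOR_BGR2GRAY)
m=np.zeros_like(g); m[175:265,270:370]=(g[175:265,270:370]<45)*255
c=max(cv2.findContours(m,cv2.RETR_EXTERNAL,cv2.CHAIN_APPROX_NONE)[0],key=cv2.contourArea)[:,0]
P=cast('wrist',c,.06)[:,:2]; 
cc,r=cv2.minEnclosingCircle((P*1000).astype(np.float32)); print('disc',cc,r, (P.min(0)+P.max(0))/2)
l=cast('wrist',[[319,235],[319.5,265]],.093); print('line',l.round(4),np.degrees(np.arctan2(*(l[1]-l[0])[1::-1])))
b=cast('wrist',[[246,150],[391,148],[386,282],[257,282]],.05); print('box',b.round(4),b.mean(0))
plan((.4387,-.3085,.066,np.radians(97)))
```

```text
disc (442.7210388183594, -310.13604736328125) 33.60652542114258 [ 0.44270381 -0.31048624]
line [[ 0.4408 -0.3099  0.093 ]
 [ 0.4633 -0.3069  0.093 ]] 7.608030693547958
box [[ 0.3909 -0.3746  0.05  ]
 [ 0.3757 -0.2609  0.05  ]
 [ 0.4895 -0.246   0.05  ]
 [ 0.5031 -0.3575  0.05  ]] [ 0.43981791 -0.30976526  0.05      ]
yaw 1.6926 pos [ 0.4423 -0.3063  0.2004]
[ -1.9 134.4   3.8] turn -0.0
```

```bash
python3 -m pendant '{"slide":[[-3,40,3],[-3,85,3],[-3,120,3],[-3,134,3],[-3,134,3]],"turn":[0,0,0,0,0]}' 60 20 && python3 -m pendant '{"slide":[[0,0,0],[0,0,0],[0,0,0],[0,0,0],[0,0,0],[0,0,0]],"turn":[0,0,0,0,0,0]}' 0 25
```

```text
clock: 3.25
tool_pos: [0.4393, -0.3088, 0.0652]
ee_rot: [-1.569, -0.003, 1.694]
force: [-0.6, 0.7, -0.0]
opening: 0.601
clock: 3.85
tool_pos: [0.4398, -0.3109, 0.0679]
ee_rot: [-1.573, 0.001, 1.692]
force: [1.8, 4.0, 7.9]
opening: 0.131
```

```bash
python3 -m pendant '{"slide":[[0,-2,0],[0,-2,0],[0,-2,0],[0,-2,0],[0,-2,0],[0,-2,0],[0,-2,0],[0,-2,0]],"turn":[4,8,12,16,20,24,25,25]}' && python3 -m pendant '{"slide":[[0,0,0],[0,0,0],[0,0,0],[0,-30,0],[0,-70,0],[0,-110,0],[0,-135,0],[0,-135,0]],"turn":[0,0,0,0,0,0,0,0]}' 60
python3 - <<'E'
from h import *
im=snap('wrist','w2.png')
print(st()['clock'])
a=cv2.resize(im[130:330,200:440,::-1],None,fx=2.5,fy=2.5,interpolation=cv2.INTER_CUBIC); cv2.imwrite('pics/w2c.png',a)
E
```

```text
clock: 4.65
tool_pos: [0.4396, -0.3108, 0.0682]
ee_rot: [-1.572, -0.0, 1.255]
force: [6.6, 0.2, -15.3]
opening: 0.138
clock: 5.45
tool_pos: [0.44, -0.3117, 0.2073]
ee_rot: [-1.577, 0.003, 1.256]
force: [-0.5, -0.1, -0.2]
opening: 0.599
5.5 [ 0.4394 -0.3112  0.2052] [-1.574e+00  1.000e-03  1.255e+00] [-0.1  0.1 -0.7] 0.598
5.5
```

View pics/w2c.png

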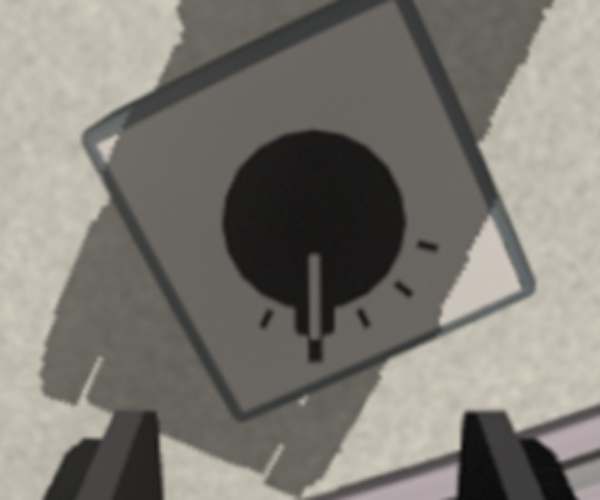

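The pointer at crop (315,300) stands in line with the long mark (315,350). On to the block.

```bash
python3 -c "
from h import *
plan((.46,-.15,.2,np.radians(83)),(.4363,.0125,.2,np.radians(83)))"
```

```text
yaw 1.2555 pos [ 0.4394 -0.3112  0.2052]
[159.7   4.9  30.4] turn -11.1
[306.8   4.5 103.3] turn -11.1
```

```bash
python3 -m pendant '{"slide":[[40,5,8],[80,5,15],[120,5,23],[160,5,30],[197,5,48],[234,5,66],[270,5,84],[307,5,103],[307,5,103],[307,5,103]],"turn":[-1,-3,-5,-7,-9,-11,-11,-11,-11,-11]}' 80
python3 - <<'E'
from h import *
st(); im=snap('wrist','w3.png'); st()
E
```

```text
clock: 6.5
tool_pos: [0.436, 0.0135, 0.1979]
ee_rot: [-1.57, 0.0, 1.45]
force: [-0.1, -0.7, -0.4]
opening: 0.8
6.5 [0.436  0.0135 0.1979] [-1.57  0.    1.45] [-0.1 -0.7 -0.4] 0.8
6.55 [0.4363 0.0127 0.198 ] [-1.57   0.     1.448] [ 0.1  0.1 -0.6] 0.798
```

View pics/w3.png

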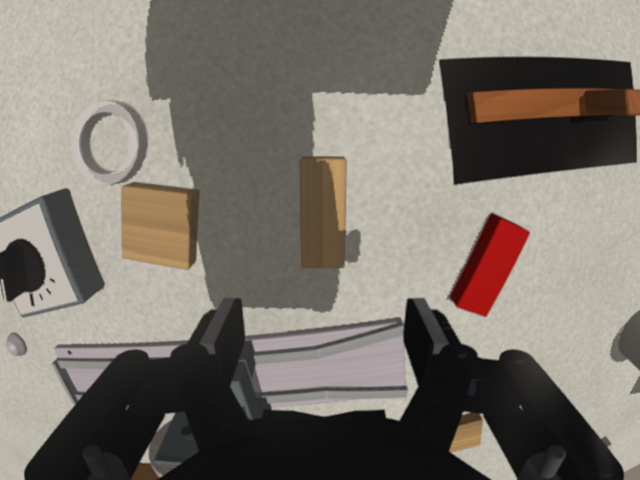

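The wrist view shows the block directly ahead, with corners (301,157), (345,157), (344,268) and (302,268). The tool is aligned with it.

Run:
```python
from h import *
im=cv2.imread('pics/w3.png'); h=cv2.cvtColor(im,cv2.COLOR_BGR2HSV)
m=np.zeros(h.shape[:2],np.uint8); m[140:285,280:365]=(h[140:285,280:365,1]>75)*255
c=max(cv2.findContours(m,cv2.RETR_EXTERNAL,cv2.CHAIN_APPROX_NONE)[0],key=cv2.contourArea)[:,0]
P=cast('wrist',c,.026)[:,:2]
print(c.min(0),c.max(0),cv2.minAreaRect((P*1000).astype(np.float32)))
b=cast('wrist',[[301,157],[345,157],[344,268],[302,268]],.026); print(b.mean(0), b.round(4))
plan((.4363,.0125,.026,np.radians(83)))
```

```text
[300 157] [345 267] ((435.00494384765625, 11.314111709594727), (39.0064811706543, 99.38311767578125), 82.89887237548828)
[0.43554111 0.01175639 0.026     ] [[ 3.835e-01 -4.000e-04  2.600e-02]
 [ 3.880e-01  3.640e-02  2.600e-02]
 [ 4.877e-01  2.460e-02  2.600e-02]
 [ 4.830e-01 -1.350e-02  2.600e-02]]
yaw 1.4482 pos [0.4363 0.0127 0.198 ]
[ -0.2 172.   -0.2] turn -0.0
```

```bash
python3 -m pendant '{"slide":[[-1,45,1],[-1,90,1],[-1,135,1],[-1,170,1],[-1,189,1],[-1,189,1],[-1,189,1]],"turn":[0,0,0,0,0,0,0]}' 80 && python3 -m pendant '{"slide":[[0,0,0],[0,0,0],[0,0,0],[0,0,0],[0,0,0],[0,-40,0],[0,-80,0],[0,-120,0],[0,-140,0],[0,-140,0]],"turn":[0,0,0,0,0,0,0,0,0,0]}' 0 40
python3 - <<'E'
from h import *
o=lambda a:np.array(a,float)
# feeder geometry guess from w1/w3 will be refined; top estimate:
c=np.array([.6153,-.1433]); a=np.radians(-88.93); x=np.array([np.cos(a),np.sin(a)])
print('origin', c+x*(-.244+.019+.225-.0))
E
```

```text
clock: 7.25
tool_pos: [0.4353, 0.0112, 0.0095]
ee_rot: [-1.57, -0.0, 1.446]
force: [0.2, -0.3, 0.8]
opening: 0.796
clock: 8.25
tool_pos: [0.4363, 0.012, 0.1528]
ee_rot: [-1.578, -0.0, 1.448]
force: [1.2, -0.4, -1.8]
opening: 0.457
origin [ 0.6153 -0.1433]
```

```bash
python3 -c "
from h import *
plan((.613,-.016,.15,np.radians(1.07)))"
```

```text
yaw 1.4478 pos [0.4363 0.012  0.1528]
[  -6.1    4.  -178.8] turn 81.9
```

```bash
python3 -m pendant '{"slide":[[0,0,-10],[0,0,-30],[0,0,-50],[-1,0,-70],[-2,0,-90],[-3,0,-110],[-4,0,-130],[-5,0,-150],[-6,0,-170],[-6,0,-179],[-6,0,-179],[-6,0,-179]],"turn":[8,16,24,32,40,48,56,64,72,80,82,82]}'
python3 - <<'E'
from h import *
st(); im=snap('wrist','w4.png'); st(); snap('top','top1.png')
E
```

```text
clock: 9.45
tool_pos: [0.6118, -0.0159, 0.1484]
ee_rot: [-1.571, 0.001, 0.016]
force: [0.2, -0.9, -0.6]
opening: 0.46
9.45 [ 0.6118 -0.0159  0.1484] [-1.571e+00  1.000e-03  1.600e-02] [ 0.2 -0.9 -0.6] 0.46
9.5 [ 0.6117 -0.0159  0.1486] [-1.571e+00  1.000e-03  1.800e-02] [ 0.4 -0.3 -0.6] 0.46
```

View pics/w4.png

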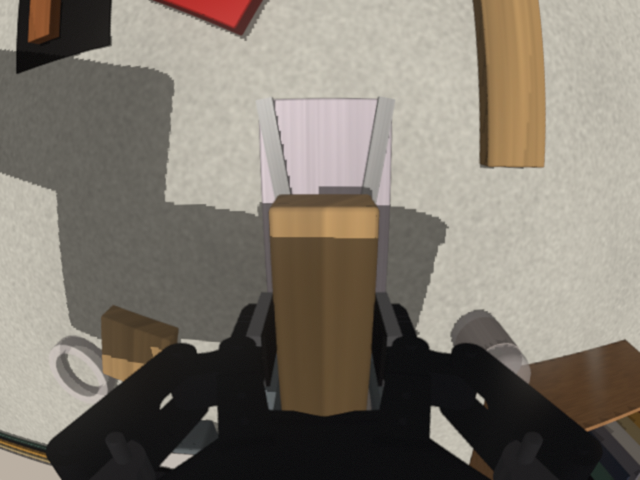

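The held block has its far top edge at (271..378,205). Behind it, the flared infeed opens with its base corners at (259,98) and (393,98).

Run:
```python
from h import *
im=cv2.imread('pics/w4.png'); g=cv2.cvtColor(im,cv2.COLOR_BGR2GRAY).astype(int)
for r in (110,140,170,190): print(r,[(u+.5,int(d)) for u,d in enumerate(np.diff(g[r-1:r+2,245:405].mean(0)),245) if abs(d)>14])
c=cast('wrist',[[259,98],[393,98]],.012); print(c.round(4),c.mean(0))
zb=.1486-.0095+.026
b=cast('wrist',[[271,236],[378,236],[274,208],[376,208]],[zb,zb,zb-.026,zb-.026]); print(b.round(4))
# top view: feeder base edges in the original picture, line fits
t=cv2.cvtColor(cv2.imread('pics/top0.png'),cv2.COLOR_BGR2GRAY).astype(int)
for u in (282,290,300,320,335,385,400,420,440): print(u,[(v+.5,int(d)) for v,d in enumerate(np.diff(t[185:245,u-1:u+2].mean(1)),185) if abs(d)>11])
```

```text
110 [(272.5, -21), (273.5, -34), (274.5, 23), (275.5, 35), (374.5, -43), (375.5, -22), (376.5, 34)]
140 [(260.5, 21), (262.5, -14), (278.5, -24), (279.5, -23), (280.5, 41), (281.5, 25), (368.5, -19), (369.5, -34), (371.5, 24), (392.5, 17)]
170 [(259.5, -19), (260.5, 17), (261.5, 29), (284.5, -24), (286.5, 48), (287.5, 19), (363.5, -26), (364.5, -36), (366.5, 23), (382.5, 15), (389.5, -17)]
190 [(261.5, 20), (262.5, 24), (272.5, -14), (288.5, -30), (289.5, -30), (290.5, 24), (291.5, 54), (292.5, 22), (317.5, -30), (318.5, -47), (319.5, -16), (371.5, 23), (372.5, 14), (378.5, 17), (388.5, -16), (390.5, 20)]
[[0.5611 0.0814 0.012 ]
 [0.6605 0.0833 0.012 ]] [0.61080532 0.08234182 0.012     ]
[[0.5914 0.0224 0.1651]
 [0.6297 0.0231 0.1651]
 [0.5892 0.0266 0.1391]
 [0.6322 0.0274 0.1391]]
282 [(196.5, -21), (200.5, -11), (202.5, 32), (230.5, -16), (234.5, -19), (235.5, -34), (236.5, 68)]
290 [(197.5, -13), (203.5, 25), (228.5, -20), (233.5, -18), (234.5, 37), (235.5, -44), (236.5, 46)]
300 [(195.5, -16), (196.5, 25), (198.5, -14), (203.5, -19), (204.5, 39), (226.5, -20), (232.5, 35), (234.
[... 151 characters left out ...]
3.5, -32), (235.5, 22)]
335 [(199.5, -16), (204.5, -12), (205.5, 40), (222.5, -22), (226.5, -19), (227.5, 26), (228.5, 17), (233.5, -52), (234.5, 47)]
385 [(197.5, -16), (201.5, -16), (202.5, 12), (203.5, 20), (220.5, -14), (224.5, -30), (225.5, 50), (231.5, -31), (232.5, 38)]
400 [(191.5, -12), (196.5, -14), (201.5, -27), (202.5, 44), (219.5, -17), (225.5, 30), (230.5, -71), (231.5, 72)]
420 [(190.5, -21), (191.5, 12), (195.5, -12), (196.5, -13), (200.5, -26), (201.5, 44), (218.5, -31), (223.5, -40), (224.5, 61), (229.5, -61), (230.5, 62)]
440 [(189.5, -30), (190.5, 23), (194.5, -11), (199.5, -40), (200.5, 55), (217.5, -34), (218.5, 13), (222.5, -19), (223.5, 39), (228.5, -51), (229.5, 48)]
```

```bash
python3 -m pendant '{"slide":[[1,40,-3],[1,75,-3],[1,100,-3],[1,115,-3],[1,122,-3],[1,125,-3],[1,126,-3],[1,126,-3]],"turn":[0,0,0,0,0,0,0,0]}'
python3 - <<'E'
from h import *
m=cast('wrist',[[325,110],[325.2,170]],.012)
st(); im=snap('wrist','w5.png')
E
```

```text
clock: 10.35
tool_pos: [0.6137, -0.019, 0.0245]
ee_rot: [-1.571, -0.002, 0.016]
force: [-0.6, 0.0, 0.3]
opening: 0.457
10.35 [ 0.6137 -0.019   0.0245] [-1.571 -0.002  0.016] [-0.6  0.   0.3] 0.457
```

View pics/w5.png

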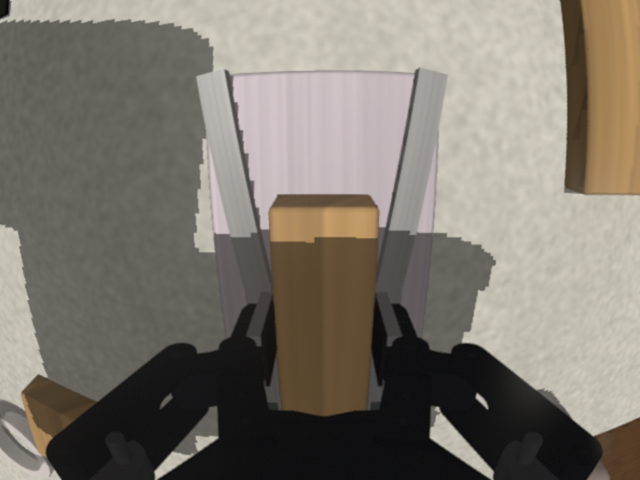

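The block sits between the rails: inner edges about (266,230) and (387,230), block sides 271 and 378. I'll lower it the last bit and release.

```bash
python3 -m pendant '{"slide":[[0,1.5,0],[0,2,0],[0,2,0]],"turn":[0,0,0]}' && python3 -m pendant '{"slide":[[0,0,0],[0,0,0],[0,0,0],[0,-30,0],[0,-75,0],[0,-120,0],[0,-165,0],[0,-195,0],[0,-195,0]],"turn":[0,0,0,0,0,0,0,0,0]}' 80
python3 - <<'E'
from h import *
st(); im=snap('wrist','w6.png')
h=cv2.cvtColor(im,cv2.COLOR_RGB2HSV); m=np.zeros(h.shape[:2],np.uint8); m[80:300,270:370]=(h[80:300,270:370,1]>60)*255
c=max(cv2.findContours(m,cv2.RETR_EXTERNAL,cv2.CHAIN_APPROX_NONE)[0],key=cv2.contourArea)[:,0]
print(c.min(0),c.max(0),cv2.minAreaRect((cast('wrist',c,.038)[:,:2]*1000).astype(np.float32)))
# stick: tops in the first top view
im=cv2.imread('pics/top0.png'); cv2.imwrite('pics/crop2.png',cv2.resize(im[280:355,145:275],None,fx=5,fy=5,interpolation=cv2.INTER_CUBIC))
plan((.5,.2,.23,0),(.36,.29,.23,np.radians(2.6)))
E
```

```text
clock: 10.7
tool_pos: [0.6136, -0.0189, 0.0229]
ee_rot: [-1.571, -0.002, 0.016]
force: [-1.6, -0.0, 9.5]
opening: 0.457
clock: 11.6
tool_pos: [0.6146, -0.0191, 0.2211]
ee_rot: [-1.572, -0.007, 0.016]
force: [-0.1, 0.2, 0.1]
opening: 0.799
11.6 [ 0.6146 -0.0191  0.2211] [-1.572 -0.007  0.016] [-0.1  0.2  0.1] 0.799
[299 155] [343 262] ((610.964111328125, -18.015289306640625), (39.14461135864258, 98.94275665283203), 0.6322400569915771)
yaw 0.0164 pos [ 0.6137 -0.019   0.2184]
[-110.1  -12.1  220.8] turn 0.9
[-248.6  -12.6  313.1] turn -1.7
```

View pics/w6.png

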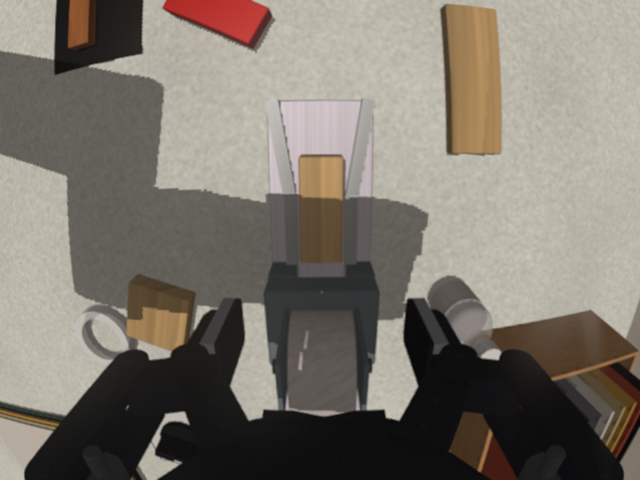

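The block lies flat in the channel: top face (299..343,155..262), 99x39 mm at z=38, centred at (0.612,-0.018). Next I'll move over the stick.

Run:
```python
from h import *
im=cv2.imread('pics/top0.png'); h=cv2.cvtColor(im,cv2.COLOR_BGR2HSV)
m=np.zeros(h.shape[:2],np.uint8); m[285:350,205:265]=((h[285:350,205:265,1]>120)&(h[285:350,205:265,2]>70))*255
c=max(cv2.findContours(m,cv2.RETR_EXTERNAL,cv2.CHAIN_APPROX_NONE)[0],key=cv2.contourArea)[:,0]
P=cast('top',c,.02)[:,:2]*1000; (cx,cy),(w,hh),a=cv2.minAreaRect(P.astype(np.float32)); print(cx,cy,w,hh,a)
vx=cv2.fitLine(P.astype(np.float32),cv2.DIST_L2,0,.01,.01).ravel(); print(vx)
tip=P[:,1].min(); print('tip y',tip)
plan((.5,.2,.23,0),(.355,.31,.23,np.radians(2.6)))
```

```text
351.0527038574219 213.7870635986328 26.913183212280273 104.46478271484375 2.615116834640503
[ 5.6290735e-02 -9.9841440e-01  3.5101349e+02  2.1383249e+02]
tip y 162.16372533292312
yaw 0.0164 pos [ 0.6137 -0.019   0.2184]
[-110.1  -12.1  220.8] turn 0.9
[-253.2  -12.7  333.2] turn -1.7
```

```bash
python3 -m pendant '{"slide":[[-20,0,40],[-40,0,80],[-60,0,120],[-80,0,160],[-110,0,200],[-140,0,230],[-170,0,260],[-200,0,290],[-230,0,320],[-262,0,345],[-262,0,345],[-262,0,345]],"turn":[0,0,0,0,0,0,-1,-2,-2,-2,-2,-2]}' 80
python3 - <<'E'
from h import *
st(); im=snap('wrist','w7.png'); st()
E
```

```text
clock: 12.85
tool_pos: [0.3449, 0.3219, 0.2157]
ee_rot: [-1.572, 0.001, 0.053]
force: [-0.2, 0.6, -1.3]
opening: 0.798
12.85 [0.3449 0.3219 0.2157] [-1.572e+00  1.000e-03  5.300e-02] [-0.2  0.6 -1.3] 0.798
12.9 [0.3456 0.3215 0.2158] [-1.572e+00  1.000e-03  5.200e-02] [ 1.  -0.6 -0.1] 0.802
```

View pics/w7.png

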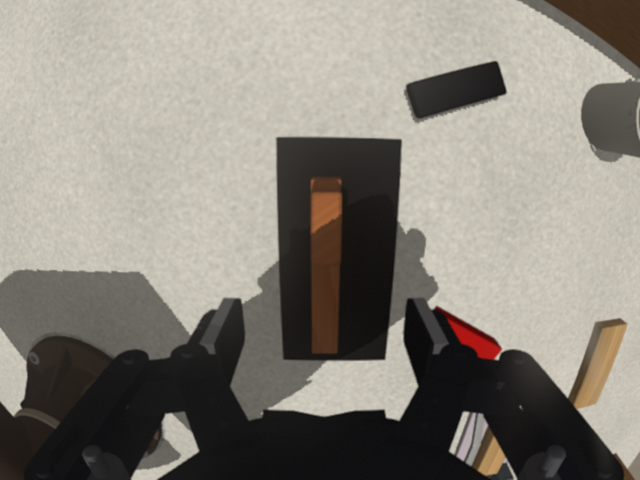

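The wrist view shows the stick's handle top at (311..342,191..263) and its bar down to (325,353), on the mat with corners (277,138), (401,140), (385,359) and (284,358).

Run:
```python
from h import *
h=cast('wrist',[[311.5,192],[342,192],[340,263],[311.5,263]],.084); print('handle',h.round(4),h.mean(0).round(4))
b=cast('wrist',[[312,353],[337.5,353]],.02); print('tip',b.round(4),b.mean(0).round(4))
m=cast('wrist',[[277,138],[401,140],[385,359],[284,358]],.004); print('mat',m.round(4),m.mean(0).round(4))
e=m[3]-m[0]; print(np.degrees(np.arctan2(e[1],e[0])))
plan((.346,.322,.05,np.radians(2.6)))
```

```text
handle [[0.3342 0.3477 0.084 ]
 [0.357  0.3489 0.084 ]
 [0.3591 0.292  0.084 ]
 [0.3365 0.2908 0.084 ]] [0.3467 0.3199 0.084 ]
tip [[0.3401 0.1585 0.02  ]
 [0.368  0.1599 0.02  ]] [0.3541 0.1592 0.02  ]
mat [[0.2971 0.3835 0.004 ]
 [0.4151 0.3885 0.004 ]
 [0.4259 0.1413 0.004 ]
 [0.3076 0.1375 0.004 ]] [0.3614 0.2627 0.004 ]
-87.55620248052499
yaw 0.0519 pos [0.3456 0.3215 0.2158]
[  0.6 165.8   0.6] turn 0.4
```

```bash
python3 -m pendant '{"slide":[[1.3,40,-1.5],[1.3,85,-1.5],[1.3,130,-1.5],[1.3,165,-1.5],[1.3,178,-1.5],[1.3,178,-1.5]],"turn":[0.3,0.3,0.3,0.3,0.3,0.3]}' 80 && python3 -m pendant '{"slide":[[0,0,0],[0,0,0],[0,0,0],[0,0,0],[0,0,0],[0,0,0],[0,0,0]],"turn":[0,0,0,0,0,0,0]}' 0 60 && python3 -c "
from h import *
z=st()['tool_pos'][2]
a=np.radians(-88.95);x=np.array([np.cos(a),np.sin(a)]);o=np.array([.6148,-.1183])
g=o-.335*x; print('grip start',g,'end',o-.102*x)
plan((.347,.320,z+.06,None),(*g,z+.06,np.radians(1.05)))
"
```

```text
clock: 13.5
tool_pos: [0.3471, 0.3189, 0.0363]
ee_rot: [-1.573, 0.004, 0.044]
force: [-0.1, -0.1, -0.3]
opening: 0.798
clock: 14.2
tool_pos: [0.3472, 0.3205, 0.0393]
ee_rot: [-1.57, -0.001, 0.046]
force: [-0.5, -1.6, 7.3]
opening: 0.272
14.2 [0.3472 0.3205 0.0393] [-1.57e+00 -1.00e-03  4.60e-02] [-0.5 -1.6  7.3] 0.272
grip start [0.60866115 0.21664375] end [ 0.61293086 -0.01631713]
yaw 0.0462 pos [0.3472 0.3205 0.0393]
[ -0.2 -60.   -0.4] turn 0
[ 256.4  -59.8 -115.8] turn 1.6
```

```bash
python3 -m pendant '{"slide":[[0,-20,0],[0,-50,0],[0,-60,0],[35,-60,-16],[75,-60,-34],[115,-60,-52],[155,-60,-70],[195,-60,-88],[235,-60,-106],[256,-60,-116],[256,-60,-116],[256,-60,-116]],"turn":[0,0,0,0.4,0.8,1.2,1.6,1.6,1.6,1.6,1.6,1.6]}'
python3 - <<'E'
from h import *
st(); im=snap('wrist','w8.png'); 
a=np.radians(-88.95);x=np.array([np.cos(a),np.sin(a)]);o=np.array([.6148,-.1183])
snap('scene','scene2.png')
plan((*(o-.335*x),.049,np.radians(1.05)),(*(o-.102*x),.049,np.radians(1.05)))
E
```

```text
clock: 15.4
tool_pos: [0.6075, 0.2159, 0.0977]
ee_rot: [-1.571, 0.001, 0.017]
force: [-1.0, 0.7, -0.7]
opening: 0.278
15.4 [0.6075 0.2159 0.0977] [-1.571e+00  1.000e-03  1.700e-02] [-1.   0.7 -0.7] 0.278
yaw 0.0188 pos [0.607  0.2166 0.0983]
[ 1.7 49.3 -0. ] turn 0.0
[   1.6   49.3 -233. ] turn 0.0
```

View pics/w8.png

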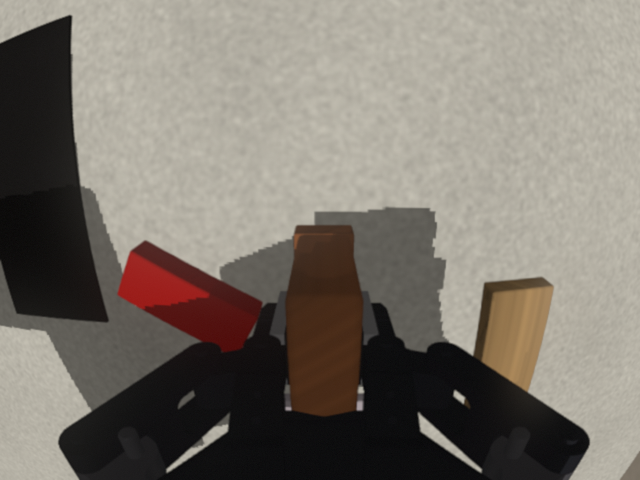

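The stick is held level by its handle, clear of the red block. I'll lower it behind the block, watching the force.

```bash
python3 -m pendant '{"slide":[[1.7,20,0],[1.7,38,0],[1.7,46,0],[1.7,49,0],[1.7,49,0],[1.7,49,0]],"turn":[0,0,0,0,0,0]}'
python3 - <<'E'
from h import *
st(); 
for n in('top','scene'): snap(n,n+'3.png')
a=np.radians(-88.95);x=np.array([np.cos(a),np.sin(a)]);o=np.array([.6148,-.1183])
plan((*(o-.102*x),.0485,np.radians(1.05)))
# stick / block seen in top view in front of the hood, along the channel's middle line
im=cv2.imread('pics/top3.png'); h=cv2.cvtColor(im,cv2.COLOR_BGR2HSV)
for s in range(-240,-45,5):
    z=.028 if s<-155 else .038
    p=proj('top',[[*(o+x*s/1000),z]])[0].round().astype(int); print(s,h[p[1],p[0]],end=' ')
E
```

```text
clock: 16.1
tool_pos: [0.61, 0.2165, 0.0504]
ee_rot: [-1.57, -0.001, 0.018]
force: [-0.3, -0.1, -0.5]
opening: 0.274
16.1 [0.61   0.2165 0.0504] [-1.57e+00 -1.00e-03  1.80e-02] [-0.3 -0.1 -0.5] 0.274
yaw 0.0181 pos [0.61   0.2164 0.0504]
[  -1.3    1.8 -232.7] turn -0.0
-240 [ 12 136  60] -235 [ 12 136  60] -230 [ 13 125  59] -225 [ 11 150  61] -220 [ 13 149  58] -215 [ 13 132  62] -210 [ 13 164  59] -205 [ 12 163 114] -200 [ 12 160 115] -195 [ 12 162 115] -190 [ 12 162 115] -185 [ 13 162 115] -180 [ 11 156 116] -175 [ 13 161 127] -170 [175  11 139] -165 [158   7 151] -160 [167  12 154] -155 [173  13 154] -150 [169  13 155] -145 [ 18 119 133] -140 [ 19 124 132] -135 [ 18 119 131] -130 [ 18 123 149] -125 [ 18 119 150] -120 [ 17 119 144] -115 [ 19 119 141] -110 [ 18 116 143] -105 [ 18 120 142] -100 [ 18 123 139] -95 [ 17 116 136] -90 [ 18 118 136] -85 [ 17 116 136] -80 [ 18 118 132] -75 [ 17 114 136] -70 [ 18 119 133] -65 [ 18 114 147] -60 [ 17 118 147] -55 [ 17 115 144] -50 [ 17 115 140]
```

```bash
python3 -m pendant '{"slide":[[-1,1,0],[-1,2,-8],[-1,2,-20],[-1,2,-28],[-1,2,-36],[-1,2,-46],[-1,2,-56],[-1,2,-66],[-1,2,-76],[-1,2,-86],[-1,2,-96],[-1,2,-106]],"turn":[0,0,0,0,0,0,0,0,0,0,0,0]}'
python3 - <<'E'
from h import *
a=np.radians(-88.95);x=np.array([np.cos(a),np.sin(a)]);o=np.array([.6148,-.1183])
s=st(); print('along',(np.array(s['tool_pos'][:2])-o)@x, s['moment'])
plan((*(o-.102*x),.0485,np.radians(1.05)))
E
```

```text
clock: 17.4
tool_pos: [0.6107, 0.1094, 0.0476]
ee_rot: [-1.571, -0.0, 0.018]
force: [0.4, -0.0, -0.1]
opening: 0.272
17.4 [0.6107 0.1094 0.0476] [-1.571 -0.     0.018] [ 0.4 -0.  -0.1] 0.272
along -0.22774017224625773 [0.14240494 0.03093105 0.0044695 ]
yaw 0.0181 pos [0.6107 0.1094 0.0476]
[  -0.    -0.9 -125.7] turn -0.0
```

```bash
python3 -m pendant '{"slide":[[0,-0.5,-10],[0,-0.5,-20],[0,-0.5,-30],[0,-0.5,-40],[0,-0.5,-50],[0,-0.5,-60],[0,-0.5,-72],[0,-0.5,-84],[0,-0.5,-96],[0,-0.5,-107],[0,-0.5,-117],[0,-0.5,-117]],"turn":[0,0,0,0,0,0,0,0,0,0,0,0]}'
python3 - <<'E'
from h import *
a=np.radians(-88.95);x=np.array([np.cos(a),np.sin(a)]);o=np.array([.6148,-.1183])
s=st(); print('along',(np.array(s['tool_pos'][:2])-o)@x, s['moment'])
for n in('top','scene'): snap(n,n+'4.png')
im=cv2.imread('pics/top4.png'); h=cv2.cvtColor(im,cv2.COLOR_BGR2HSV)
for t in range(36,200,4):
    p=proj('top',[[*(o+x*t/1000),.038]])[0].round().astype(int); print(t,h[p[1],p[0]],end=' ')
plan((*(o-.102*x),.0485,np.radians(1.05)))
E
```

```text
clock: 18.6
tool_pos: [0.6128, -0.0081, 0.048]
ee_rot: [-1.571, -0.0, 0.017]
force: [0.1, 0.0, -1.0]
opening: 0.275
18.6 [ 0.6128 -0.0081  0.048 ] [-1.571 -0.     0.017] [ 0.1  0.  -1. ] 0.275
along -0.11018780880345365 [ 0.05430173  0.00301351 -0.01247432]
36 [20 23 68] 40 [17 27 66] 44 [13 27 67] 48 [15 13 76] 52 [15 50 72] 56 [ 17 120 136] 60 [ 18 120 149] 64 [ 18 122 146] 68 [ 17 121 146] 72 [ 19 117 142] 76 [ 17 119 143] 80 [ 18 117 140] 84 [ 17 112 143] 88 [ 18 120 140] 92 [ 18 117 139] 96 [ 18 117 135] 100 [ 17 115 138] 104 [ 18 120 136] 108 [ 18 119 133] 112 [ 18 119 131] 116 [ 18 122 134] 120 [ 18 117 152] 124 [ 18 118 149] 128 [ 18 119 148] 132 [ 18 118 147] 136 [ 18 120 145] 140 [ 18 119 144] 144 [ 18 112 144] 148 [ 18 117 142] 152 [ 10  21 145] 156 [170  10 148] 160 [165  10 149] 164 [158   7 147] 168 [165  14 147] 172 [158   7 146] 176 [155  11 143] 180 [165  14 149] 184 [159  17 149] 188 [175  10 147] 192 [174   9 148] 196 [156   9 146] yaw 0.0176 pos [ 0.6128 -0.0069  0.048 ]
[ 0.  -0.5 -9.4] turn -0.0
```

The block's front is at about 150 mm and its rear at about 50 mm, already past the hood's 40 mm. I'll push a few mm more for margin, then withdraw.

```bash
python3 -m pendant '{"slide":[[0,0,-4],[0,0,-7],[0,0,-7],[0,0,-4],[0,0,15],[0,-0.5,50],[0,-0.5,90],[0,-0.5,130],[0,-0.5,170],[0,-0.5,205],[0,-0.5,230],[0,-0.5,230]],"turn":[0,0,0,0,0,0,0,0,0,0,0,0]}'
python3 - <<'E'
from h import *
s=st()
for n in('top','scene'): snap(n,n+'5.png')
a=np.radians(-88.95);x=np.array([np.cos(a),np.sin(a)]);o=np.array([.6148,-.1183])
im=cv2.imread('pics/top5.png'); h=cv2.cvtColor(im,cv2.COLOR_BGR2HSV); m=np.zeros(h.shape[:2],np.uint8); m[195:235,360:462]=(h[195:235,360:462,1]>80)*255
c=max(cv2.findContours(m,cv2.RETR_EXTERNAL,cv2.CHAIN_APPROX_NONE)[0],key=cv2.contourArea)[:,0]
P=cast('top',c,.038)[:,:2]; q=(P-o); y=np.array([-x[1],x[0]])
print('block along',(q@x).min(),(q@x).max(),'across',(q@y).min(),(q@y).max())
# mat middle line: place grip along mat x dir so that stick lies where it was
plan((.61,.2165,.11,None),(.347,.320,.11,np.radians(2.6)),(.347,.320,.040,np.radians(2.6)))
E
```

```text
clock: 19.9
tool_pos: [0.608, 0.2266, 0.0485]
ee_rot: [-1.57, -0.0, 0.022]
force: [-0.3, -0.3, -0.5]
opening: 0.274
19.9 [0.608  0.2266 0.0485] [-1.57  -0.     0.022] [-0.3 -0.3 -0.5] 0.274
block along 0.0556890976922179 0.1553040784249242 across -0.02259479542193611 0.019826679099217894
yaw 0.0195 pos [0.6083 0.2237 0.0484]
[  1.6 -61.6  -7.3] turn 0
[-259.4  -61.5  101.3] turn -1.5
[-259.3    8.5  101.3] turn -1.5
```

```bash
python3 -m pendant '{"slide":[[0,-30,0],[0,-60,0],[-35,-60,14],[-75,-60,30],[-115,-60,46],[-155,-60,62],[-195,-60,78],[-230,-60,95],[-249,-60,107],[-249,-60,107],[-249,-60,107]],"turn":[0,0,-0.3,-0.6,-1,-1.5,-1.5,-1.5,-1.5,-1.5,-1.5]}' && python3 -c "
from h import *
st();plan((.357,.326,.0395,np.radians(2.6)))"
```

```text
clock: 21.1
tool_pos: [0.3582, 0.3253, 0.1088]
ee_rot: [-1.57, -0.001, 0.044]
force: [0.3, 0.1, -1.0]
opening: 0.274
21.1 [0.3582 0.3253 0.1088] [-1.57e+00 -1.00e-03  4.40e-02] [ 0.3  0.1 -1. ] 0.274
yaw 0.0444 pos [0.3582 0.3253 0.1088]
[-1.2 69.3  0.7] turn -0.1
```

```bash
python3 -m pendant '{"slide":[[0,30,0],[0,55,0],[0,65,0],[0,68,0],[0,69.5,0],[0,70,0],[0,70,0],[0,70,0]],"turn":[0,0,0,0,0,0,0,0]}' && python3 -m pendant '{"slide":[[0,0,0],[0,0,0],[0,0,0],[0,0,0],[0,-20,0],[0,-60,0],[0,-100,0],[0,-140,0],[0,-180,0],[0,-180,0],[0,-180,0]],"turn":[0,0,0,0,0,0,0,0,0,0,0]}' 80
python3 - <<'E'
from h import *
st(); w=snap('wrist','w9.png'); t=snap('top','top6.png'); s=snap('scene','scene6.png'); st()
cv2.imwrite('pics/final.png',np.vstack([np.hstack([cv2.resize(w,(400,300),interpolation=cv2.INTER_AREA),s[150:450,150:550]]),np.hstack([t[140:350,100:500],s[150:360,200:600]*0+t[140:350,100:500]*0])])[:,:,::-1]) if 0 else cv2.imwrite('pics/final.png',np.vstack([np.hstack([w[100:400,120:520],s[150:450,150:550]]),cv2.resize(t[140:350,100:500],(800,300))[:300] if 0 else np.hstack([t[140:350,100:500],cv2.resize(t[170:310,240:480],(400,210))])])[:,:,::-1])
# bystander motion: difference of static top pictures
a=cv2.imread('pics/top0.png').astype(int);b=t[:,:,::-1].astype(int)
d=(np.abs(a-b).max(2)>70).astype(np.uint8); d=cv2.morphologyEx(d,cv2.MORPH_OPEN,np.ones((3,3)))
for st_ in cv2.connectedComponentsWithStats(d)[2][1:]: print(st_)
E
```

```text
clock: 21.9
tool_pos: [0.3581, 0.3259, 0.0393]
ee_rot: [-1.57, -0.001, 0.044]
force: [-0.1, -1.4, 5.6]
opening: 0.272
clock: 23.0
tool_pos: [0.3576, 0.3257, 0.219]
ee_rot: [-1.57, -0.001, 0.044]
force: [0.5, 0.2, -0.9]
opening: 0.8
23.0 [0.3576 0.3257 0.219 ] [-1.57e+00 -1.00e-03  4.40e-02] [ 0.5  0.2 -0.9] 0.8
23.15 [0.3573 0.3254 0.2173] [-1.572  0.002  0.044] [ 0.5 -0.2 -0.3] 0.803
[  75  284  108   82 4062]
[169 316   3   4  12]
[166 321   6   9  46]
[198 322  43   7 177]
[244 322   3   4  12]
[173 326  12   3  36]
[115 361  14  30 196]
[ 62 364   7   6  23]
[ 75 368  12   8  56]
[ 60 371   4   5  18]
[ 83 375  11  12  67]
[203 374   5   8  31]
[196 377   3   3   9]
[211 377   4   3  12]
[ 75 380   6   3  18]
[194 382   8   7  30]
[ 91 389   5   7  21]
[ 97 394   3   3   9]
[   0  396   89   84 4237]
[ 104  403  100   77 5511]
[367 470   8  10  51]
```

View pics/final.png

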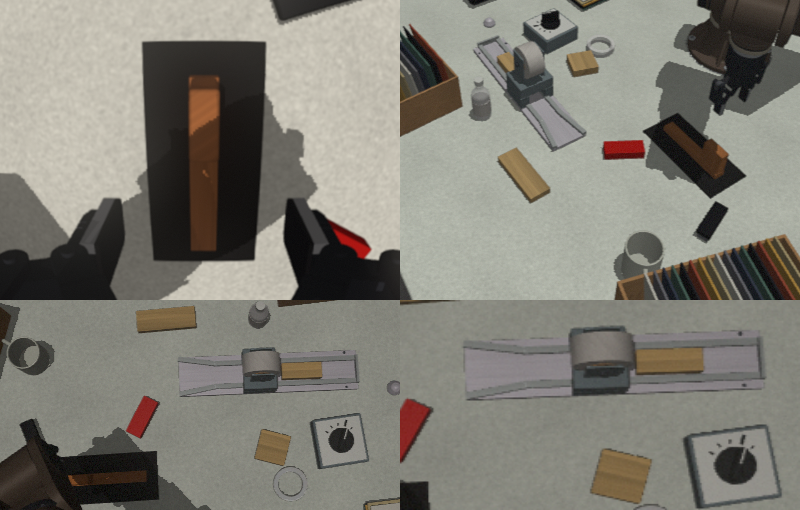

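The composite shows:
- **Stick:** standing on the mat with a margin all round, (190..220,75..250) within mat (143..266,42..260) in the wrist panel.
- **Block:** flat in the outfeed, clear of the hood, at (670,360).
- **Knob:** still on the long mark.
- **Bystanders:** in place.

```bash
python3 -c "
from workcell import bot
print(bot.sign_off())"
```

```text
the job is handed in; nothing more can be done
None
```

The job is done and handed in at about 23 s on the robot's clock, well inside the 72 s limit.

- **Knob:** I turned it one click clockwise, and a wrist view afterwards showed the pointer in line with the long mark.
- **Block:** I laid the narrow oblong block in the infeed and let go. I then pushed it under the hood with the stick held by its handle. After the push it measured about 56 to 155 mm past mid-hood. The hood ends at 40 mm, so it is fully out and still in the channel.
- **Stick:** it is back on the mat, standing on its sole, with mat visible all round it.
- **Bystanders:** all the bystanders in view look unmoved in the final pictures. The automatic before/after comparison flagged only the arm, its shadow and the stick. Its threshold was too coarse to register even the labelled block's move, so this check rests mainly on the view.

No check failed. The wrist and top cameras disagreed by only 1–2 mm. The wrist force in the readings after each move peaked at about 17 N, while I turned the knob.

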